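Open a centrifuge rotor whose lid thread hand is unknown

ROBOT

A 6-joint arm with a two-finger parallel gripper is mounted at the origin on a cart in front of the work surface, level with it; the furniture and walls round the work are solid. World frame = base frame: x ahead of the robot, y to its left, z up, the work surface at z = 0. Lengths are in m, angles in degrees, forces in N, time in s.
With the tool pointing down it reaches from about 0.375 to 0.75 m from the base axis. Payload 9 kg.
Tool frame: the origin (TCP) lies on the mounting face of the last link; the fingertips stand 173 mm ahead of it and the grasp point (between the pads) lies 155 mm ahead of it; z points along the fingers, y is the direction in which the jaws open and shut (so a half turn about z gives the same grasp; the last joint's range is limited). The gripper opens to 85 mm and grips with 20 to 120 N. Pads are 22 mm wide; open, the fingers measure 114 mm over their backs; the gripper's body (76 mm by 85 mm) begins 54 mm behind the grasp point. The pads swing forward as they close: fully open they stand 13 mm farther back than shut.
Start: joints at [-86.671, 5.964, 5.575, 89.605, 0, 77.527], TCP at [0.163, -0.577, 0.405] pointing down, gripper open.
Joint ranges: [-171.21, 171.21], [-48.23, 106.86], [-62.78, 66.21], [-105.2, 120.99], [-86.42, 89.51], [-180, 180]. Speed limits (degrees/s): [127.2, 127.2, 147.25, 180, 180, 180].

INTERFACE

Orientations are given as [roll, pitch, yaw] about the fixed x, y, z axes, in that order (R = Rz(yaw) Ry(pitch) Rx(roll)).
In Python, from station import get_state, snapshot, camera_info, job_done, recognise, silhouettes gives the robot as it stands. The module is installed in compiled form; this text tells all that it offers.
- The arm moves only by the shell command python3 -m creep 'ROWS' [FORCE]. ROWS is JSON, a list of rows, each a list of 3 entries, a list of its own where there are three numbers: the opening, from 0 (shut) to 1 (fully open), then the shift along the tool's x, y, z in m, then the turn, a rotation vector about the tool's x, y, z in degrees. A call has 1 to 5 rows; each row is the pose to reach, as a shift and turn from the pose commanded when the call began, along the tool's axes at that moment; what a row does not reach only later rows make up. A row lasts 1/10 s, in which the tool goes at most 50 mm and 8.59 degrees, less where a joint would pass 70% of its speed; a pose out of reach is approached as far as the arm can. A call with a gripper value outside its range is refused whole. The fingers move at their own pace and stop on an object; FORCE is the grip in N (left out, the last holds). Time passes only in rows, so rows that repeat a pose let the fingers close. It gives the time, the measured TCP pose, the force and the opening at its end, in the units of the state.
- get_state(): the state, without advancing time (a new reading comes with each control period).
- snapshot(name): name is "scene" or "top" or "wrist"; returns the picture (400x640x3 uint8, red, green, blue); there is no depth.
- camera_info(name): a dict with "fx", "fy", "cx", "cy" (pixels), "k1" (the pictures are not rectified: a ray, as slopes to the right and down, at radius r is drawn at 1 + k1 r^2 times it, then the intrinsics apply), "R" (3x3) and "t" (3): a world point X has camera coordinates R X + t. Camera axes: x right, y down, z forward; pixel columns grow to the right and rows downward; lengths in m; the calibration is good to about 2 mm. A picture is of the moment at which its call begins: read the wrist's pose just before it. camera_info takes no time and is no camera call; for the wrist camera it gives the pose at the moment of the call.
- job_done(): hands the job in, once; it reports no verdict.
Trained networks look in the newest picture that a camera, given by its name, has taken for a name from the list of things; names that differ only in an ending like _2 or _b are one class to them, and where a whole thing is asked for, a point or a joint stands for the part that bears it (a point fixed in the world has none). Each returns a list of dicts, best first, with "confidence" (0 to 1); they miss things now and then, are a little off and sometimes report something else, mostly with a low value. They report only what shows in the picture. A call takes as long as a camera call. They do not tell look-alikes from the thing itself.
- recognise(thing, camera): "rect" ([centre column, centre row, width, height] in pixels, round what is visible of it).
- silhouettes(thing, camera): "pixels" (400x640 bool, what is visible of it) and "rect" ([centre column, centre row, width, height] in pixels, round what is visible of it).
The state is a dict: "time_s": time; "joint_pos": joint angles; "qd": joint speeds; "joint_torque": joint torques, N m; "position": TCP position; "tool_rot": TCP orientation; "ft_force": force on the tool from outside, world axes, zero at the start; "wrist_torque": the same for the moment, N m; "opening": opening from 0.0 (shut) to 1.0 (fully open).
Only numpy, scipy, OpenCV 4.12 (cv2) and the standard library are available. Lean on these libraries where they do the work, as an engineer would, in place of code of your own. Each camera call takes 0.05 s, during which the arm holds its last target.

TASK

Unscrew the lid of the rotor in the open bench centrifuge by its black knob: nobody remembers whether this rotor has a right-hand or a left-hand quick thread, so try it one way and, if it does not come, the other way. Then lift the lid off and finish still holding it in the gripper, level and at rest above the rotor, about a hand's breadth up, so that I can look at the tubes. Leave the dropper bottle and the small vial beside it where they stand.

Things in the scene. Friction and masses are not known exactly. Their poses are not given: they have to be found in the camera images.
- centrifuge: white bench centrifuge, fixed, 285 mm deep (x), 226 wide (y), 150 high. Its hood stands open at the back (+x): foot 95 mm behind the rotor axis, leaning back, up to 0.37 m high. Sloping grey console in front (-x). Origin on the worktop straight below the rotor axis, z up. In its round bowl (170 mm wide) sits the rotor (142 mm wide), held fast: it does not turn
- rotor_seat (a point): centre of the rotor's rim on which the lid sits, on the rotor axis, 142 mm above the worktop; axes as the centrifuge. From here a threaded hub, 33 mm wide, stands 17 mm up into the lid
- lid_knob (a point): centre of the gripping part of the lid's black knob, on the lid's axis; z is the lid's axis, x turns with the lid. The knob is round, finely fluted, 46 mm wide; its gripping part reaches 12 mm above and below this point. The lid's plate (top 22 to 24 mm below this point, underside 30 mm below) is about level with the bowl's rim
- rotor_lid: the lid, one loose rigid piece of about 0.18 kg: aluminium plate 137 mm wide with the knob. Origin: centre of its underside; axes as lid_knob. Three-start thread, hand unknown and unseen: from shut, one way it comes to a firm stop within a few degrees; the other way it runs lightly, climbs about 1 mm per 14 degrees after 25 degrees of slack, and from 70 to 95 degrees it lifts straight off
- lid_mark (a point): black index rib on the lid's plate, 54 mm from its axis, 23 mm below the knob's centre; shows how far the lid is turned
- dropper_mid (a point): small dropper bottle with a tapered white top, 33 mm wide, 73 mm high, loose, right of the console (-y); point half-way up
- vial_mid (a point): small brown vial with a white cap, 25 mm wide, 48 mm high, loose, left of the centrifuge, in front of the laptop; point half-way up
Mind the look-alikes: they are no part of the job. There is more than one size of the rotor_lid; the one meant has the size given above.

How it is judged:
By the outcome, as a careful person would: the job done as asked, in the order asked, and still so for the second after the job is handed in, while the arm keeps its last pose, push and grip.
It also fails if it takes over 42 s, if anything falls off the work surface, if the arm or the gripper's body presses on something with over 40 N, if the wrist force passes 120 N, or if a joint passes its speed limit or range.

## Working session

There is one attempt and no reset: what is moved stays moved. The work goes in short steps, Python scripts to look and compute and a shell command to move; the robot and the scene stay as the last step left them, time stands still between calls to the robot, and variables do not carry over. Pictures are saved under pics/ and viewed, and the job is handed in when it is done.

```bash
mkdir -p pics
python3 - <<'E'
from station import *
import cv2
print(get_state())
for n in ("scene","top","wrist"):
    im=snapshot(n); cv2.imwrite(f"pics/{n}0.png",im[:,:,::-1])
    ci=camera_info(n); print(n,{k:(v if not hasattr(v,'tolist') else v.tolist()) for k,v in ci.items()})
    for th in ("rotor_lid","lid_knob","lid_mark"):
        for d in recognise(th,n): print(n,th,d)
E
```

```text
{'time_s': 0.0, 'joint_pos': array([-8.66716018e+01,  5.99885441e+00,  5.52656199e+00,  8.96037528e+01,
       -8.76994619e-04,  7.75265837e+01]), 'qd': array([ 0.04747733, -0.02944599, -0.02352404,  0.05398397,  0.03773806,
       -0.02962218]), 'joint_torque': array([-1.28674710e-03, -5.56933451e+01,  5.03648436e+01,  1.71138259e-02,
       -3.86982483e-04, -3.51178159e-06]), 'position': array([ 0.16338615, -0.57721667,  0.40391498]), 'tool_rot': array([-1.79925560e+02, -1.55684528e-02,  1.58018050e+01]), 'ft_force': array([ 0.17712184, -0.02577011,  0.21294979]), 'wrist_torque': array([ 0.03484869,  0.01790164, -0.00625896]), 'opening': 1.0034482697415028}
scene {'fx': 430.6117185963434, 'fy': 430.6117185963434, 'cx': 323.56576506041387, 'cy': 197.7843690886471, 'k1': 0.005515228387619834, 'R': [[-0.8933325674819893, 0.44921544331280133, -0.012743993303518799], [0.36552622385547184, 0.7098222700963567, -0.6021153747822873], [-0.2614335547514823, -0.5425475374237158, -0.7983073756927628]], 't': [0.5846319824760788, 0.05336246193644358, 1.1958380778851028]}
scene rotor_lid {'rect': 
[... 1381 characters left out ...]
0.86}
top lid_knob {'rect': [374.9, 208.6, 53.0, 54.5], 'confidence': 0.81}
top lid_mark {'rect': [300.6, 254.8, 39.4, 40.6], 'confidence': 0.86}
top lid_mark {'rect': [297.9, 159.9, 35.6, 37.9], 'confidence': 0.69}
top lid_mark {'rect': [374.6, 206.8, 59.6, 59.1], 'confidence': 0.58}
wrist {'fx': 283.66421655513136, 'fy': 283.66421655513136, 'cx': 318.24267980439333, 'cy': 197.99711240131373, 'k1': -0.023641726665904847, 'R': [[0.2718770574665788, -0.9623319154120044, 0.0003875600302370986], [-0.9175754054163555, -0.2591110598252871, 0.3015241848529347], [-0.29006592526238745, -0.0823331236846926, -0.9534584499316142]], 't': [-0.6002477484919286, -0.040246744823214935, 0.37887923064645646]}
```

View pics/scene0.png

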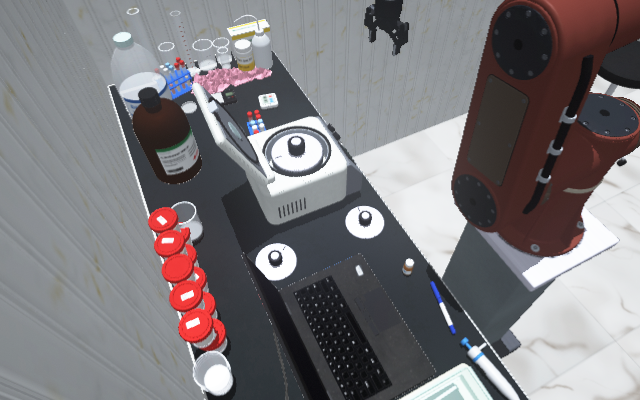

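View pics/top0.png

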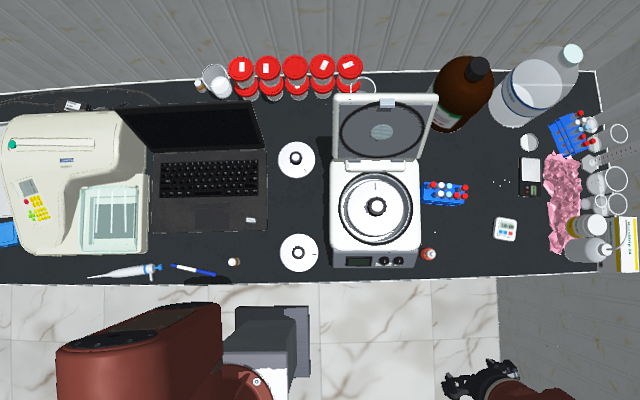

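View pics/wrist0.png

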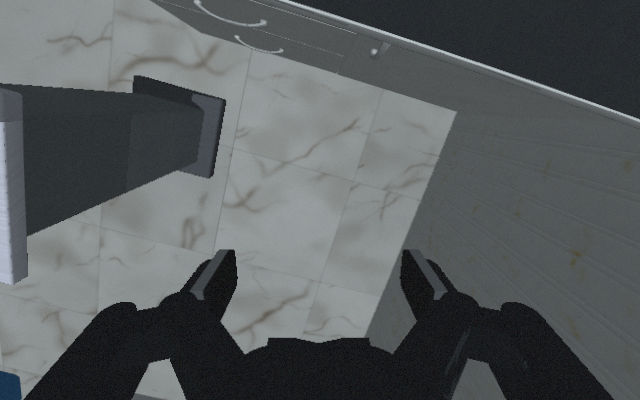

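```bash
cat > h.py <<'E'
import numpy as np, cv2
from station import *
def ray(ci,u,v):
    xd=np.array([(u-ci['cx'])/ci['fx'],(v-ci['cy'])/ci['fy']]); x=xd.copy()
    for _ in range(20): x=xd/(1+ci['k1']*(x@x))
    R=np.array(ci['R']);t=np.array(ci['t'])
    d=R.T@np.array([x[0],x[1],1]); return -R.T@t, d/np.linalg.norm(d)
def onz(ci,u,v,z):
    o,d=ray(ci,u,v); return o+d*(z-o[2])/d[2]
def proj(ci,X):
    c=np.array(ci['R'])@np.array(X)+np.array(ci['t']); x=c[:2]/c[2]; x=x*(1+ci['k1']*(x@x))
    return np.array([ci['cx']+ci['fx']*x[0],ci['cy']+ci['fy']*x[1]])
E
python3 - <<'E'
from h import *
for n,c in (("scene",(297,150)),("top",(376,208))):
    im=cv2.imread(f"pics/{n}0.png")
    cr=im[c[1]-50:c[1]+50,c[0]-60:c[0]+60]
    cv2.imwrite(f"pics/{n}_c.png",cv2.resize(cr,None,fx=6,fy=6,interpolation=cv2.INTER_CUBIC))
E
```

```text
(no output)
```

View pics/scene_c.png

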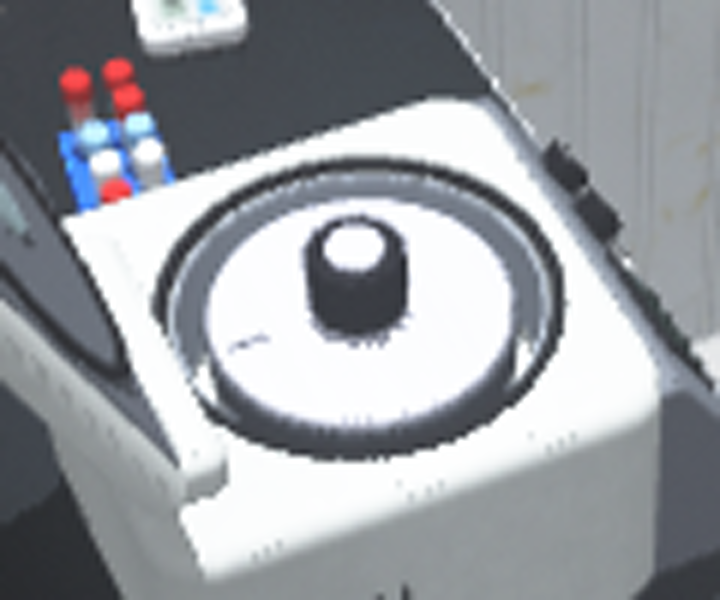

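View pics/top_c.png

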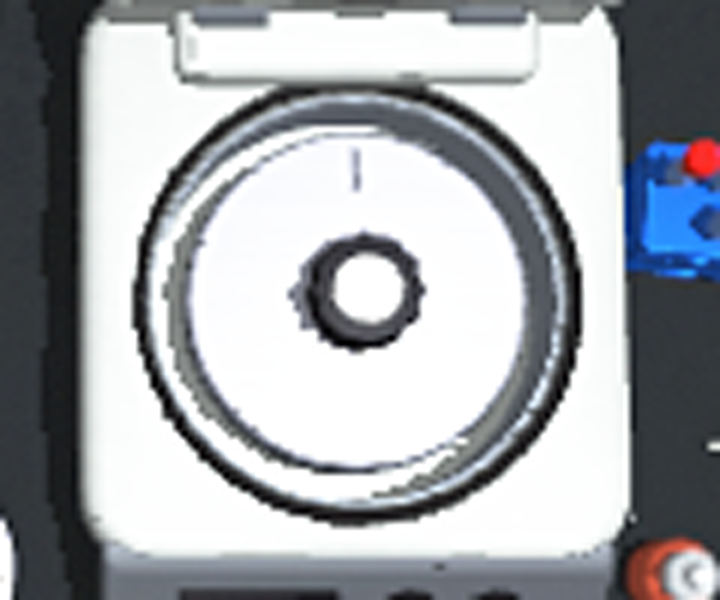

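Run:
```python
from h import *
s=camera_info("scene");t=camera_info("top")
def tri(a,b):
    o1,d1=ray(s,*a);o2,d2=ray(t,*b)
    A=np.stack([d1,-d2],1);x=np.linalg.lstsq(A,o2-o1,rcond=None)[0]
    p,q=o1+d1*x[0],o2+d2*x[1]; return (p+q)/2,np.linalg.norm(p-q)
print("knobtop",tri((296.2,140.8),(377.2,206)))
print("knobtop onz",onz(s,296.2,140.8,.185),onz(t,377.2,206,.185))
for n,u,v in(("c",375.3,208),("l",316+187/6,208),("r",316+525/6,208),("t",375.3,158+130/6),("b",375.3,158+470/6),("mark",375.3,186)): print(n,onz(t,u,v,.149))
# scene plate: left 205 right 515 top 195 bottom 430 of crop
print("scene plate",onz(s,237+360/6,100+312/6,.149))
print("mark scene",onz(s,237+250/6,100+343/6,.149))
for c in((297.5,159.5),(298.5,253)): 
  a=onz(t,c[0]-18.5,c[1],.01);b=onz(t,c[0]+18.5,c[1],.01);print(c,(a+b)/2,np.linalg.norm(a-b))
print("dropper",onz(t,428,254,.07),"vial",onz(t,233,261,.04))
```

```text
knobtop (array([ 0.52978498, -0.40068207,  0.18534528]), np.float64(0.0012123747590922847))
knobtop onz [ 0.5301452  -0.40139457  0.185     ] [ 0.52929684 -0.40041182  0.185     ]
c [ 0.52860244 -0.40014212  0.149     ]
l [ 0.53062127 -0.3310376   0.149     ]
r [ 0.5265575  -0.46959053  0.149     ]
t [ 0.59926583 -0.40333117  0.149     ]
b [ 0.45919167 -0.39714801  0.149     ]
mark [ 0.58334897 -0.40260064  0.149     ]
scene plate [ 0.53286669 -0.39577792  0.149     ]
mark scene [ 0.58385079 -0.40116977  0.149     ]
(297.5, 159.5) [ 0.69023267 -0.20076091  0.01      ] 0.10648172916425937
(298.5, 253) [ 0.4239264 -0.1984351  0.01     ] 0.10327170235029982
dropper [ 0.41143592 -0.5436739   0.07      ] vial [ 0.4063242 -0.0213439  0.04     ]
```

Run:
```python
from h import *
from scipy.spatial.transform import Rotation as Ro
c=camera_info("wrist");st=get_state()
T=Ro.from_euler('xyz',st['tool_rot'],degrees=True).as_matrix()
C=-np.array(c['R']).T@np.array(c['t'])
print("cam in tool",T.T@(C-st['position']), "axes", T.T@np.array(c['R']).T)
for yaw in [113]:
  d=np.array([.529,-.4005,.40])-st['position']; print(T.T@d)
```

```text
cam in tool [0.07558788 0.00013331 0.03104437] axes [[-4.50830325e-04 -9.53457402e-01 -3.01527412e-01]
 [ 9.99999803e-01 -5.61303268e-04  2.79737480e-04]
 [-4.35966092e-04 -3.01527226e-01  9.53457467e-01]]
[ 0.3999413  -0.07059723  0.00471608]
```

```bash
python3 -m creep '[[1,[0.04,-0.007,0],[0,0,-8]],[1,[0.08,-0.014,0],[0,0,-16]],[1,[0.12,-0.021,0],[0,0,-24]],[1,[0.16,-0.028,0],[0,0,-32]],[1,[0.2,-0.035,0],[0,0,-40]]]' 60
python3 - <<'E'
from h import *
from scipy.spatial.transform import Rotation as Ro
st=get_state();T=Ro.from_euler('xyz',st['tool_rot'],degrees=True).as_matrix()
print(st['joint_pos'],st['tool_rot'],T.T@(np.array([.529,-.4005,.40])-st['position']))
E
```

```text
time_s: 1.1
position: [0.3476, -0.4883, 0.4048]
tool_rot: [180.0, 0.0, 56.1]
ft_force: [0.8, -1.7, -0.4]
opening: 1.0
[-6.70375364e+01  5.84482878e+00  5.45776874e+00  8.95900531e+01
 -1.07700602e-03  5.68379824e+01] [1.79981430e+02 1.34209174e-02 5.61244787e+01] [0.17398134 0.10163309 0.00481984]
```

```bash
python3 -m creep '[[1,[0.035,0.02,0],[0,0,-8]],[1,[0.07,0.04,0],[0,0,-16]],[1,[0.105,0.06,0],[0,0,-24]],[1,[0.14,0.08,0],[0,0,-32]],[1,[0.174,0.1016,0],[0,0,-40]]]'; python3 -m creep '[[1,[0,0,0],[0,0,-8.5]],[1,[0,0,0],[0,0,-17]],[1,[0,0,0],[0,0,-25.5]],[1,[0,0,0],[0,0,-34]],[1,[0,0,0],[0,0,-42.5]]]';  python3 -m creep '[[1,[0,0,0],[0,0,-8.5]],[1,[0,0,0],[0,0,-17]],[1,[0,0,0],[0,0,-21.5]],[1,[0,0,0],[0,0,-21.5]]]'
python3 - <<'E'
from h import *
from scipy.spatial.transform import Rotation as Ro
st=get_state();T=Ro.from_euler('xyz',st['tool_rot'],degrees=True).as_matrix()
print(st['joint_pos'],st['tool_rot'],T.T@(np.array([.529,-.4005,.40])-st['position']))
c=camera_info("wrist");im=snapshot("wrist");cv2.imwrite("pics/w1.png",im[:,:,::-1])
g=silhouettes("lid_knob","wrist")
for d in g: print(d['rect'],d['confidence'])
np.save("c1.npy",c,allow_pickle=True)
E
```

```text
time_s: 1.6
position: [0.5296, -0.4013, 0.4049]
tool_rot: [180.0, 0.0, 96.1]
ft_force: [0.3, -1.0, 1.1]
opening: 0.997
time_s: 2.1
position: [0.5282, -0.4024, 0.4046]
tool_rot: [-180.0, -0.0, 138.7]
ft_force: [-0.2, -0.4, -1.1]
opening: 0.998
time_s: 2.5
position: [0.5282, -0.4024, 0.4047]
tool_rot: [-180.0, -0.0, 159.9]
ft_force: [-0.3, -0.3, -0.2]
opening: 1.005
[-4.85569206e+01  1.75472976e+01  1.85927263e+01  9.10465069e+01
 -3.06112680e-03 -2.84190035e+01] [-1.79997821e+02 -2.40508723e-03  1.59862083e+02] [-0.00013815  0.00205329  0.00465052]
[450.2, 40.0, 88.3, 79.9] 0.97
[494.2, 229.0, 69.5, 72.3] 0.76
[147.4, 131.6, 18.1, 18.8] 0.21
```

View pics/w1.png

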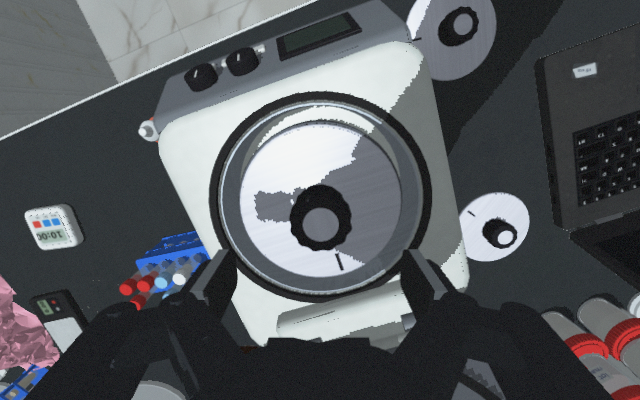

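The knob's top disc is at about (321,223) and the plate is centred near (320,205). The mark is at (339,261). The look-alike lids, with smaller plates on the bench, are at (455,30) and (494,228).

Run:
```python
from h import *
c=np.load("c1.npy",allow_pickle=True).item()
print("knob top",onz(c,321,223,.185),"mark",onz(c,339,261,.149))
X=np.array([.529,-.4005,0])
im=cv2.imread("pics/w1.png")
def circ(x,y,z,r,col):
    p=np.array([proj(c,(x+r*np.cos(a),y+r*np.sin(a),z)) for a in np.linspace(0,6.28,60)])
    cv2.polylines(im,[np.round(p*16).astype(int)],True,col,1,shift=4)
for z,r,col in((.149,.0685,(0,0,255)),(.184,.023,(0,255,0)),(.160,.023,(255,255,0))): circ(.529,-.4005,z,r,col)
cv2.imwrite("pics/w1o.png",cv2.resize(im[90:310,200:440],None,fx=3,fy=3)[:600,:])
```

```text
knob top [ 0.52866591 -0.40166326  0.185     ] mark [ 0.5828625  -0.40391775  0.149     ]
```

View pics/w1o.png

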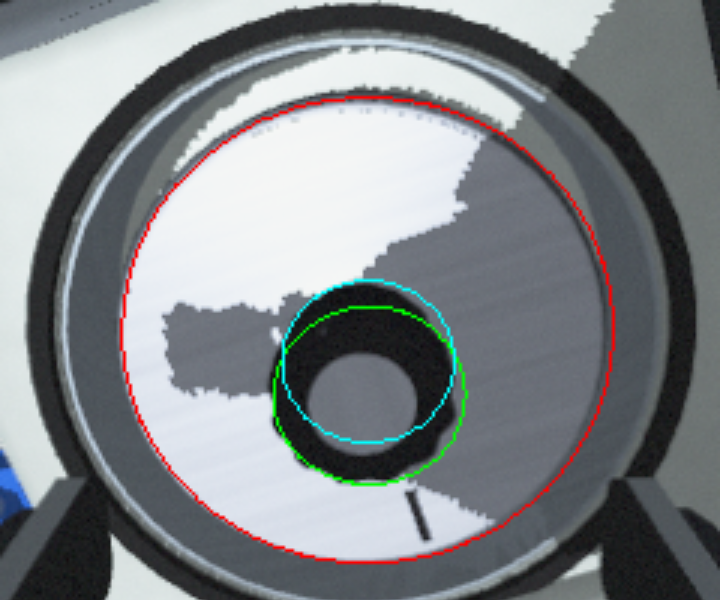

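```bash
python3 -m creep '[[1,[0,0.0013,0.025],[0,0,0]],[1,[0,0.0013,0.045],[0,0,0]],[1,[0,0.0013,0.062],[0,0,0]],[1,[0,0.0013,0.073],[0,0,0]],[1,[0,0.0013,0.0775],[0,0,0]]]'; python3 -m creep '[[0.7,[0,0,0],[0,0,0]],[0.6,[0,0,0],[0,0,0]],[0.5,[0,0,0],[0,0,0]],[0.4,[0,0,0],[0,0,0]],[0.3,[0,0,0],[0,0,0]]]' 60; python3 -m creep '[[0.3,[0,0,0],[0,0,0]],[0.3,[0,0,0],[0,0,0]],[0.3,[0,0,0],[0,0,0]]]'
python3 - <<'E'
from h import *
s=get_state();print(s['wrist_torque'],s['position'])
im=snapshot("wrist");cv2.imwrite("pics/w2.png",im[:,:,::-1])
E
```

```text
time_s: 3.1
position: [0.5284, -0.401, 0.326]
tool_rot: [180.0, -0.1, 159.7]
ft_force: [0.3, -0.2, -0.1]
opening: 1.003
time_s: 3.6
position: [0.5288, -0.4014, 0.3287]
tool_rot: [-179.9, 0.1, 159.8]
ft_force: [-0.8, 0.1, 5.5]
opening: 0.523
time_s: 3.9
position: [0.5288, -0.4014, 0.3287]
tool_rot: [-179.9, 0.1, 159.8]
ft_force: [0.1, 0.9, 5.1]
opening: 0.518
[ 0.13530926  0.03013304 -0.00944428] [ 0.52882642 -0.40141561  0.32871536]
```

View pics/w2.png

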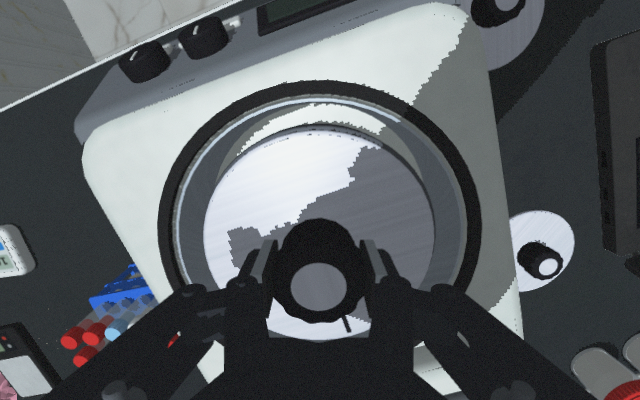

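```bash
python3 -m creep '[[0.3,[0,0,-0.001],[0,0,-3]],[0.3,[0,0,-0.0015],[0,0,-6]],[0.3,[0,0,-0.0015],[0,0,-8]],[0.3,[0,0,-0.0015],[0,0,-8]]]'; python3 -c "
from station import *;s=get_state();print(s['wrist_torque'],s['ft_force'],s['tool_rot'],s['position'])"
```

```text
time_s: 4.35
position: [0.5288, -0.4015, 0.3288]
tool_rot: [-180.0, 0.1, 167.8]
ft_force: [2.5, -0.3, -1.9]
opening: 0.522
[-0.37888109 -0.60770233 -0.90842986] [ 2.53185594 -0.25085736 -1.93391165] [-1.79975349e+02  5.84714617e-02  1.67758728e+02] [ 0.52879062 -0.40145823  0.3288114 ]
```

Run:
```python
from h import *
im=snapshot("wrist");cv2.imwrite("pics/w3.png",im[:,:,::-1])
im2=cv2.imread("pics/w2.png")
a=np.hstack([im2[200:350,240:400],im[200:350,240:400,::-1]]);cv2.imwrite("pics/w23.png",cv2.resize(a,None,fx=2.5,fy=2.5))
```

```text
(no output)
```

View pics/w23.png

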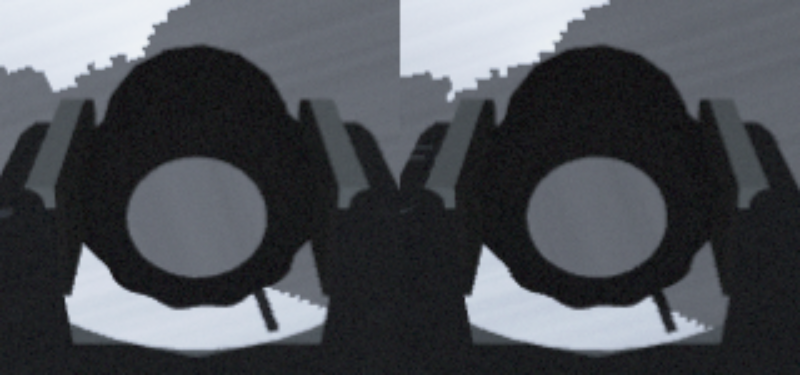

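```bash
python3 -m creep '[[0.3,[0,0,0],[0,0,-2]],[0.3,[0,0,0],[0,0,-4]],[0.3,[0,0,0],[0,0,-4]]]'; python3 -c "
from station import *;s=get_state();print(s['wrist_torque'],s['ft_force'],s['tool_rot'],s['position'])"
```

```text
time_s: 4.7
position: [0.5284, -0.4015, 0.3288]
tool_rot: [-180.0, -0.0, 171.7]
ft_force: [0.6, -2.5, -1.3]
opening: 0.518
[-0.50115698 -0.00464544 -1.60311947] [ 0.6116464  -2.51076015 -1.2976965 ] [-1.79966301e+02 -1.47625353e-02  1.71670023e+02] [ 0.52838537 -0.40149659  0.32876619]
```

Torque climbs steeply (-0.9 to -1.6 Nm) within 12°, so this way is the firm stop. I'll try the other way.

```bash
python3 -m creep '[[0.3,[0,0,0],[0,0,5]],[0.3,[0,0,0],[0,0,12]],[0.3,[0,0,0],[0,0,18]],[0.3,[0,0,0],[0,0,24]],[0.3,[0,0,0],[0,0,24]]]'; python3 -c "
from station import *;s=get_state();print(s['wrist_torque'],s['ft_force'],s['tool_rot'],s['position'])
import cv2;cv2.imwrite('pics/w4.png',snapshot('wrist')[200:350,240:400,::-1].repeat(3,0).repeat(3,1))"
```

```text
time_s: 5.2
position: [0.5285, -0.4009, 0.3288]
tool_rot: [180.0, -0.0, 147.7]
ft_force: [-0.9, 1.7, 1.0]
opening: 0.521
[ 0.12965893  0.2823357  -0.06396594] [-0.94636121  1.6832511   1.02799242] [ 1.79995247e+02 -2.65725952e-02  1.47697199e+02] [ 0.52854578 -0.40093579  0.32879357]
```

View pics/w4.png

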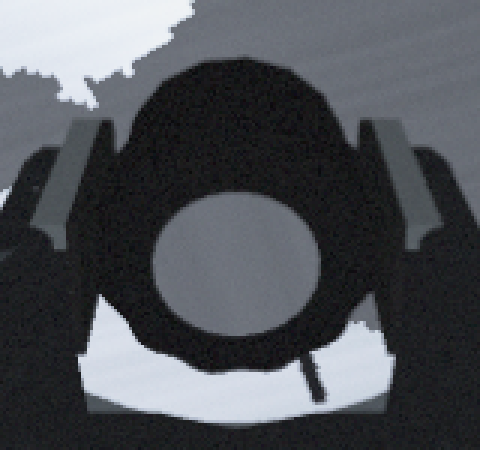

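```bash
python3 -m creep '[[0.3,[0,0,0],[0,0,5]],[0.3,[0,0,-0.0002],[0,0,11]],[0.3,[0,0,-0.0006],[0,0,17]],[0.3,[0,0,-0.001],[0,0,23]],[0.3,[0,0,-0.001],[0,0,23]]]'; python3 -c "
from station import *;s=get_state();print(s['wrist_torque'],s['ft_force'],s['tool_rot'],s['position'])"
```

```text
time_s: 5.75
position: [0.5288, -0.4006, 0.3297]
tool_rot: [179.9, -0.0, 124.9]
ft_force: [2.3, 3.3, -0.9]
opening: 0.524
[ 0.67794346 -0.57239582  0.00662752] [ 2.29895333  3.29790766 -0.93429039] [ 1.79938436e+02 -3.70918618e-02  1.24894275e+02] [ 0.52884096 -0.40061106  0.32966949]
```

```bash
python3 -m creep '[[0.3,[0,0,-0.0003],[0,0,6]],[0.3,[0,0,-0.0007],[0,0,12]],[0.3,[0,0,-0.0012],[0,0,18]],[0.3,[0,0,-0.0016],[0,0,24]],[0.3,[0,0,-0.0016],[0,0,24]]]'; python3 -c "
from station import *;s=get_state();print(s['wrist_torque'],s['ft_force'],s['tool_rot'],s['position'])"; python3 -m creep '[[0.3,[0,0,-0.0004],[0,0,6]],[0.3,[0,0,-0.0008],[0,0,12]],[0.3,[0,0,-0.0012],[0,0,18]],[0.3,[0,0,-0.0016],[0,0,23]],[0.3,[0,0,-0.0016],[0,0,23]]]'; python3 -c "
from station import *;s=get_state();print(s['wrist_torque'],s['ft_force'],s['tool_rot'],s['position'])
import cv2;cv2.imwrite('pics/w5.png',snapshot('wrist')[:,:,::-1])"
```

```text
time_s: 6.25
position: [0.5294, -0.4001, 0.3314]
tool_rot: [179.9, -0.1, 101.0]
ft_force: [5.6, 6.2, 1.0]
opening: 0.517
[ 1.24022539 -1.24557294 -0.01003304] [5.60292548 6.16590839 0.99295902] [ 1.79864476e+02 -9.08727726e-02  1.00992176e+02] [ 0.52936021 -0.40013791  0.33135817]
time_s: 6.75
position: [0.5299, -0.4, 0.3332]
tool_rot: [179.8, -0.2, 78.1]
ft_force: [9.7, 6.1, -0.3]
opening: 0.521
[ 1.28618135 -2.17331511  0.06259133] [ 9.69381474  6.07838048 -0.25022056] [ 1.79800327e+02 -1.56250510e-01  7.80525655e+01] [ 0.52992935 -0.40004066  0.33316177]
```

View pics/w5.png

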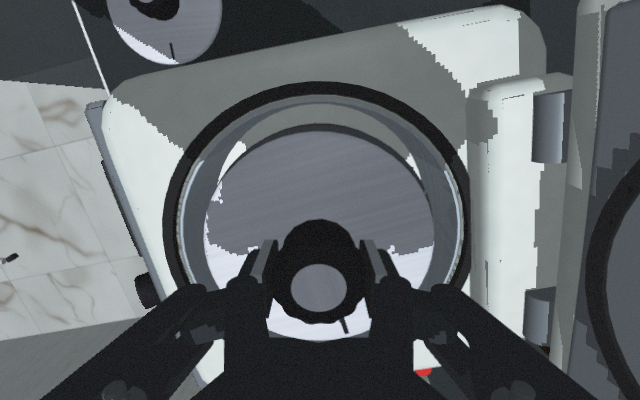

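```bash
python3 -m creep '[[0.3,[0.0006,0.0006,-0.0004],[0,0,6]],[0.3,[0.0012,0.0012,-0.0008],[0,0,11]],[0.3,[0.0012,0.0012,-0.0011],[0,0,16]],[0.3,[0.0012,0.0012,-0.0011],[0,0,16]]]'; python3 -c "
from station import *;s=get_state();print(s['wrist_torque'],s['ft_force'],s['tool_rot'],s['position'])"; python3 -m creep '[[0.3,[0,0,-0.001],[0,0,0]],[0.3,[0,0,-0.002],[0,0,0]],[0.3,[0,0,-0.003],[0,0,0]],[0.3,[0,0,-0.003],[0,0,0]]]'; python3 -c "
from station import *;s=get_state();print(s['wrist_torque'],s['ft_force'],s['tool_rot'],s['position'])"
```

```text
time_s: 7.2
position: [0.531, -0.3997, 0.3342]
tool_rot: [179.9, -0.1, 62.0]
ft_force: [6.8, 2.6, -0.7]
opening: 0.52
[ 0.59025072 -1.58848077  0.06229274] [ 6.78260172  2.56296592 -0.73466687] [ 1.79874673e+02 -1.03315688e-01  6.20110588e+01] [ 0.5309651  -0.39970203  0.33423381]
time_s: 7.6
position: [0.5309, -0.3998, 0.3365]
tool_rot: [179.9, -0.1, 62.2]
ft_force: [8.8, 2.1, -4.6]
opening: 0.519
[ 0.27064071 -1.76878182  0.05283059] [ 8.776159    2.05511526 -4.63784496] [ 1.79904705e+02 -1.12746474e-01  6.21753284e+01] [ 0.53094138 -0.39981777  0.336482  ]
```

```bash
python3 -m creep '[[0.3,[0.0009,0.0011,0],[0,0,0]],[0.3,[0.0009,0.0011,-0.002],[0,0,0]],[0.3,[0.0009,0.0011,-0.004],[0,0,0]],[0.3,[0.0009,0.0011,-0.004],[0,0,0]]]'; python3 -c "
from station import *;s=get_state();print(s['wrist_torque'],s['ft_force'],s['tool_rot'],s['position'])"
```

```text
time_s: 8.0
position: [0.5313, -0.4, 0.3415]
tool_rot: [180.0, 0.0, 61.9]
ft_force: [0.0, 1.2, -2.2]
opening: 0.52
[ 0.24495735 -0.13713656 -0.01751987] [ 0.03398721  1.21312793 -2.21489406] [1.79999449e+02 2.28644494e-02 6.18625090e+01] [ 0.5312815  -0.40002508  0.3414633 ]
```

```bash
python3 -m creep '[[0.3,[0,0,-0.003],[0,0,0]],[0.3,[0,0,-0.007],[0,0,0]],[0.3,[0,0,-0.012],[0,0,0]],[0.3,[0,0,-0.017],[0,0,0]],[0.3,[0,0,-0.022],[0,0,0]]]'; python3 -m creep '[[0.3,[0,0,-0.012],[0,0,0]],[0.3,[0,0,-0.025],[0,0,0]],[0.3,[0,0,-0.038],[0,0,0]],[0.3,[0,0,-0.048],[0,0,0]],[0.3,[0,0,-0.055],[0,0,0]]]';python3 -m creep '[[0.3,[0,0,0],[0,0,0]],[0.3,[0,0,0],[0,0,0]],[0.3,[0,0,0],[0,0,0]]]'
python3 - <<'E'
from h import *
s=get_state();print(s['wrist_torque'],s['ft_force'],s['tool_rot'],s['position'])
ims=[snapshot(n) for n in("wrist","scene","top")]
for n,i in zip("wst",ims): cv2.imwrite(f"pics/f_{n}.png",i[:,:,::-1])
cv2.imwrite("pics/f_sc.png",cv2.resize(ims[1][80:230,200:400,::-1],None,fx=4,fy=4))
cv2.imwrite("pics/f_tc.png",cv2.resize(ims[2][130:280,280:480,::-1],None,fx=4,fy=4))
E
```

```text
time_s: 8.5
position: [0.5314, -0.4001, 0.3637]
tool_rot: [180.0, 0.0, 61.8]
ft_force: [-0.3, -0.3, -2.1]
opening: 0.521
time_s: 9.0
position: [0.5315, -0.4001, 0.4196]
tool_rot: [179.9, 0.0, 61.8]
ft_force: [0.9, -0.4, -0.7]
opening: 0.523
time_s: 9.3
position: [0.5314, -0.3999, 0.4172]
tool_rot: [-179.9, -0.0, 61.8]
ft_force: [0.3, 0.1, -0.9]
opening: 0.522
[0.03376397 0.02641677 0.01956646] [ 0.26755738  0.11539424 -0.90427598] [-1.79936866e+02 -1.96294210e-02  6.18001361e+01] [ 0.53135726 -0.39990712  0.41717959]
```

View pics/f_w.png

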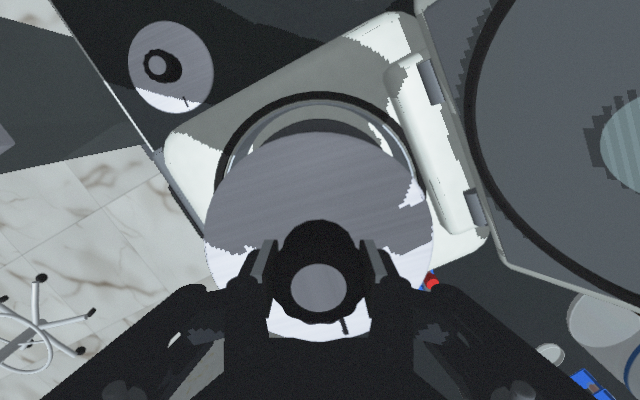

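View pics/f_sc.png

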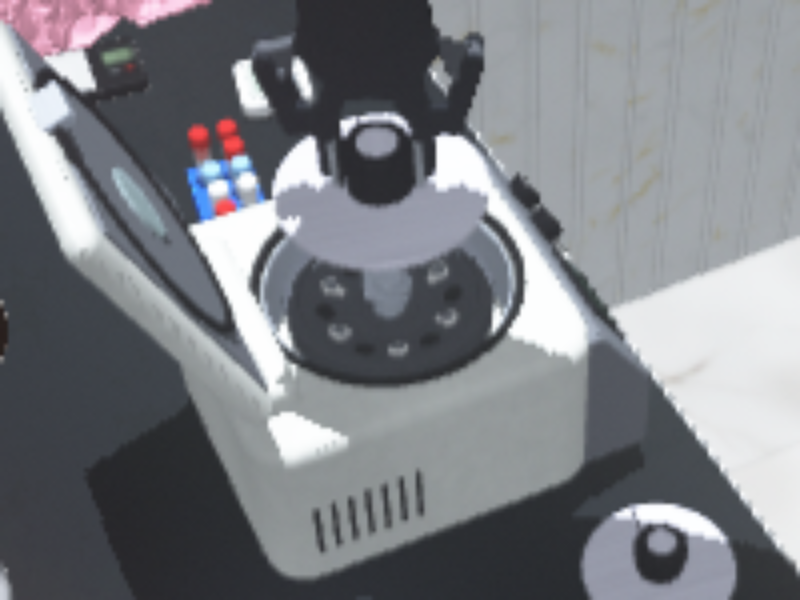

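View pics/f_t.png

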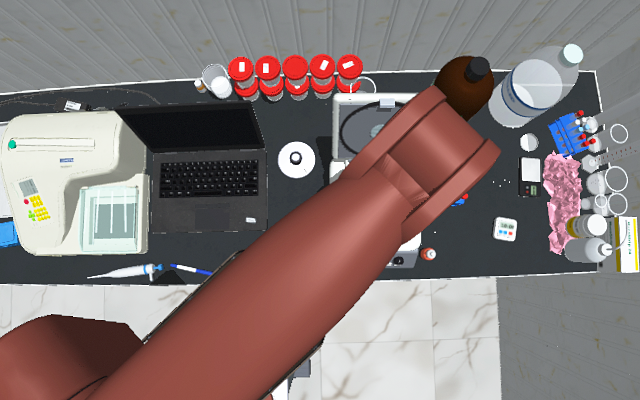

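Run:
```python
from h import *
a=cv2.imread("pics/scene0.png");b=cv2.imread("pics/f_s.png")
print("vial diff",cv2.absdiff(a,b)[255:278,398:418].max())
a=cv2.imread("pics/top0.png");t=cv2.imread("pics/f_t.png");print("dropper diff",cv2.absdiff(a,t)[246:264,420:438].max())
c=camera_info("wrist");s=camera_info("scene");p=get_state()['position'];w=cv2.imread("pics/f_w.png")
for im,ci in((w,c),(b,s)):
  for dz,r,col in((-.023,.0685,(0,0,255)),(.012,.023,(0,255,0))):
    q=np.array([proj(ci,(p[0]+r*np.cos(x),p[1]+r*np.sin(x),p[2]-.1567+dz)) for x in np.linspace(0,6.28,60)])
    cv2.polylines(im,[np.round(q*16).astype(int)],True,col,1,shift=4)
cv2.imwrite("pics/ov.png",np.hstack([cv2.resize(w[100:350,180:460],None,fx=1.4,fy=1.4),cv2.resize(b[90:180,240:340],(389,350))]))
```

```text
vial diff 101
dropper diff 20
```

View pics/ov.png

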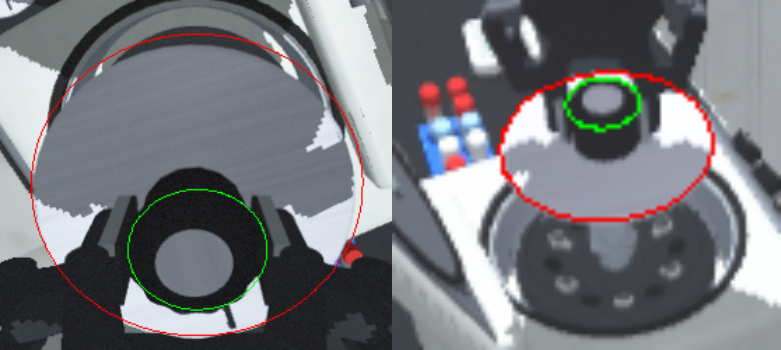

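Run:
```python
import cv2,numpy as np
a=cv2.imread("pics/scene0.png");b=cv2.imread("pics/f_s.png")
f=lambda i:cv2.resize(i[245:290,380:440],None,fx=6,fy=6)
cv2.imwrite("pics/vial.png",np.hstack([f(a),f(b)]))
ws=[cv2.resize(cv2.imread(f"pics/{n}.png")[100:350,190:450],None,fx=1.5,fy=1.5) for n in("w5","f_w")]
cv2.imwrite("pics/wcmp.png",np.hstack(ws))
```

```text
(no output)
```

View pics/vial.png

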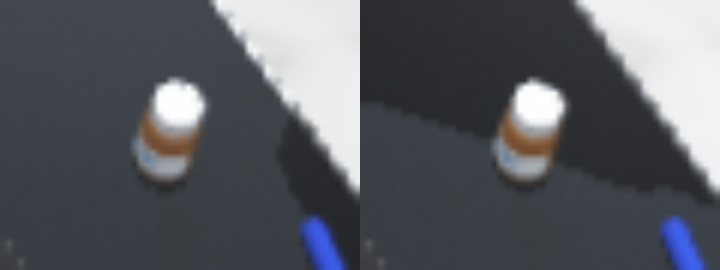

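View pics/wcmp.png

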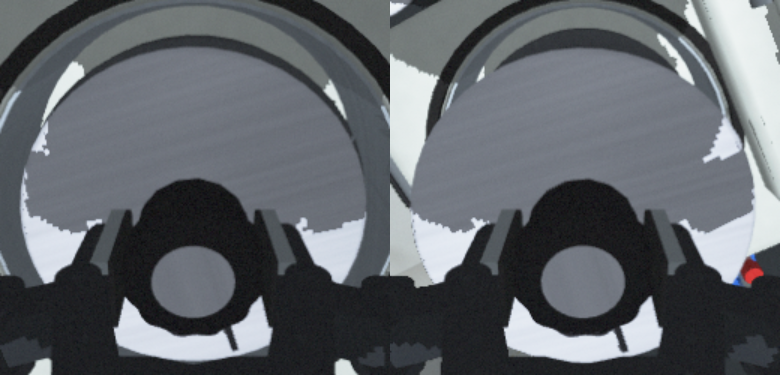

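Run:
```python
import cv2,numpy as np
cols=[]
for n in("w2","w3","w5","f_w"):
    im=cv2.imread(f"pics/{n}.png")
    cols.append(cv2.resize(np.hstack([im[110:150,300:340]]),None,fx=4.8,fy=7,interpolation=cv2.INTER_NEAREST)); 
    bot=cv2.resize(im[325:350,270:350],(192,275),interpolation=cv2.INTER_NEAREST); cols[-1]=np.vstack([cols[-1],bot])
cv2.imwrite("pics/prof.png",np.hstack(cols))
```

```text
(no output)
```

View pics/prof.png

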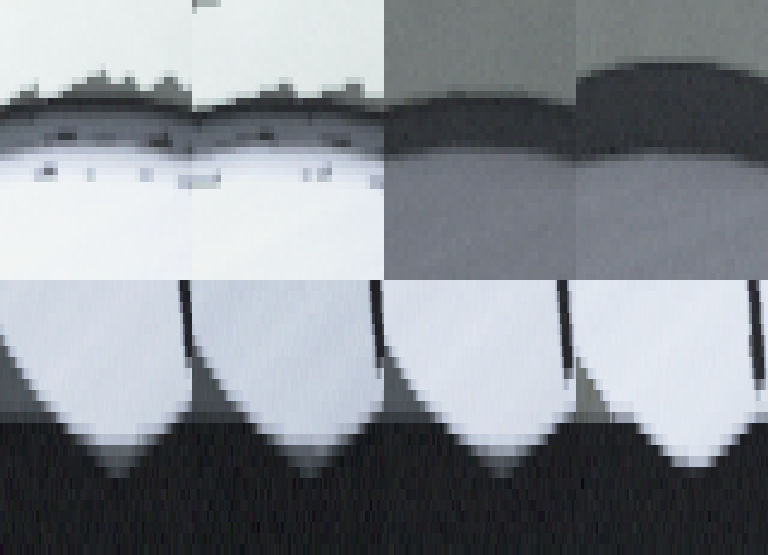

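```bash
python3 -c "
from station import *;s=get_state();print(s['time_s'],s['position'],s['tool_rot'],s['ft_force'],s['opening'],abs(s['qd']).max());print(job_done())"
```

```text
9.45 [ 0.53135952 -0.39988863  0.41742809] [-1.79953978e+02 -1.34942147e-02  6.18039306e+01] [-0.30916691  0.07026442 -0.91510145] 0.5180198873911058 0.17305352962862663
the job is handed in; nothing more can be done
None
```

The lid is off, and I handed the job in with the gripper still holding it level and at rest, about 89 mm above its seat. The clock stood at about 9.5 s of the 42 s allowed.

- **Which lid:** I took the one in the rotor, which measured about 139 mm wide. The two look-alikes on the bench measured about 104 mm.
- **Thread:** The thread is left-hand. Anticlockwise came to a firm stop within 12°, with the torque rising to 1.6 Nm. Clockwise it ran freely (under 0.1 Nm), and I lifted it straight off after about 98°.
- **Last checks:** The tool is vertical to within 0.1°. The plate's edge sits within about one pixel of where it was in the gripper when the lid was still shut, so it has not tilted. The rotor with its tubes shows below in the scene picture. The dropper bottle and the vial stand where they were.
- **Small disagreements:**
  - Sideways force rose to about 11 N near the end of the turn because the grip was 1–2 mm off centre. I shifted the tool to ease it before lifting.
  - The last vertical force reading was 0.9 N against the lid's expected 1.8 N; these readings scatter by about 1 N. The opening and the pictures show the lid held.
  - A level lid drawn on the wrist picture stood up to about 7 pixels outside the plate at its upper edge. I put that down to the plate's edge shape, because the scene picture matched a level lid.

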